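Roll the pot trolley to the loading line

TASK

Bring the loaded pot trolley along its rails to the white loading line: push it off by its rear spring buffer, let it roll free, then get ahead of it and brake it on its front spring buffer, so that it stands still with its pointers on the line and nothing touching it. Handle it gently and only by the rubber faces of the two spring buffers, never by its deck or the clay pots, and never let it run into the stop block; leave the jar, mallet and scoop as they lie.

Things in the scene. Friction and masses are not known exactly. Their poses are not given: they have to be found in the camera images.
- track: Fixed straight track on the ledge: two steel rails (20 mm high, 140 mm apart) on 8 mm sleepers, 860 mm long. Origin on the ledge surface between the rails; y points along the track from the trolley's start towards the white line and the stop block, x across, z up. Above 10 mm the space between the rails is free.
- trolley (a joint): Travel of the trolley along the track's +y, m; its centre is at track y = value - 0.190. 0.310: pointers on the white line; 0.420: front buffer face at the stop block (must not happen). Starts at rest between -0.06 and 0.06. Rolls almost freely: moving mass 3.1 kg nominal (2.3 to 4.2), drag about 0.2 N per m/s, rolling friction about 0.008 N.
- middle (a point): Centre of the loaded trolley, 77 mm above the ledge, level with the steel pointers that stick out of its sides. Trolley: timber deck 190 mm across the track x 200 mm along it, top 87 mm above the ledge, side sills, and three nested clay pans mouth down on its middle (136 mm across the rims, 92 mm at the top, top 186 mm above the ledge).
- rear_buffer: Spring buffer at the rear (-y) end: grey steel block 150 mm wide, 28 to 73 mm above the ledge, 40 mm proud of the deck, with a flat black rubber face (144 x 41 mm, 10 mm thick). Slides into the trolley against 40 N/m (no preload, little damping: it rebounds; travel 40 mm, 1.6 N at the end). Origin: centre of the outer face, 51 mm above the ledge; free, 140 mm behind the trolley's centre.
- front_buffer: The same spring buffer at the front (+y) end. Origin: centre of its outer face, 51 mm above the ledge; free, it lies 140 mm ahead of the trolley's centre.
- line (a point): Centre of the white line (12 mm wide) painted across the track and the ledge either side of it, at track y = 0.120. The trolley is on the mark when its pointers are level with it along the track.
- stop (a point): Middle of the near face of the stop block (timber beam 170 mm wide, 20 to 80 mm above the ledge) at the far end of the track, at track y = 0.370. With the trolley on the line there are 110 mm between the front buffer face and the stop block.
- jar: Empty closed glass jar, 84 mm across, 120 mm high, on the far side of the track; origin under its centre. Leave it alone.
- mallet: Wooden mallet lying on the ledge, head 60 x 120 x 64 mm, handle 190 mm along its -x; origin at ledge height where handle and head meet. Leave it alone.
- scoop: Blue plastic scoop lying on the ledge, 220 mm long, 45 mm high; origin under its pan. Leave it alone.

How it is judged:
By the outcome, as a careful person would: the job done as asked, in the order asked, and still so for the second after the job is handed in, with the robot touching nothing.
It also fails if it takes over 38 s, if anything falls off the work surface, if the arm or the gripper's body presses on something with over 40 N, if the wrist force passes 120 N, or if a joint passes its speed limit or range.

ROBOT

A 7-joint arm with a two-finger parallel gripper is mounted at the origin on the work surface. World frame = base frame: x ahead of the robot, y to its left, z up, the work surface at z = 0. Lengths are in m, angles in rad, forces in N, time in s.
With the tool pointing down it reaches from about 0.425 to 0.95 m from the base axis. Payload 4.7 kg.
Tool frame: the origin (TCP) lies midway between the tips of the shut fingers; the grasp point (between the pads) lies 19 mm behind it; z points along the fingers, y is the direction in which the jaws open and shut (so a half turn about z gives the same grasp; the last joint's range is limited). The gripper opens to 87 mm and grips with 3 to 60 N. Pads are 19 mm wide; open, the fingers measure 117 mm over their backs; the gripper's body (75 mm by 190 mm) begins 51 mm behind the grasp point.
Start: joints at [-0.029, 0.469, -0.049, 1.532, 0.024, 1.141, -0.082], TCP at [0.675, 0, 0.223] pointing down, gripper open.
Joint ranges: [-2.59, 2.59], [-0.33, 1.99], [-1.39, 1.29], [0.1, 2.45], [-1.04, 4.18], [0.21, 1.99], [-2.66, 2.66]. Speed limits (rad/s): [2.57, 2.57, 3.14, 3.14, 3.14, 3.14, 3.14].

INTERFACE

Orientations are given as a 3x3 rotation matrix whose columns are the frame's x, y, z axes.
In Python, from bench import manip, viewer, hand_in gives the robot as it stands.
- The arm moves only by the tool apply_moves, never from a script. Its argument "series" is a list of rows, each a list of 6 numbers: the shift along the tool's x, y, z in cm, then the turn, a rotation vector about the tool's x, y, z in degrees. In form: [[dx, dy, dz, wx, wy, wz], ...]. A call has 1 to 8 rows; each row shifts and turns the commanded pose from where the row before left it, along the tool's axes as they then stand; what a row does not reach is not made up. A row lasts 1/12 s, in which the tool goes at most 41.7 mm and 7.16 degrees, less where a joint would pass 70% of its speed; a pose out of reach is approached as far as the arm can. A call with a gripper value outside its range is refused whole. "fingers" is the closure, from 0 (fully open) to 1 (shut), set as the call begins (left out, the last holds). The fingers move at their own pace and stop on an object; "force" is the grip in N (left out, the last holds). Time passes only in rows, so rows that do not move let the fingers close. It gives the time, the measured TCP pose, the force and the opening at its end, in the units of the state.
- manip.state(): the state, without advancing time (a new reading comes with each control period).
- viewer.grab_frame(name): name is "scene" or "side" or "wrist"; returns the picture (480x640x3 uint8, red, green, blue); there is no depth.
- viewer.get_calibration(name): a dict with "K" (3x3 intrinsics, pixels), "rvec" (rotation vector, rad) and "tvec" (3), from world to camera coordinates, as OpenCV has them. Camera axes: x right, y down, z forward; pixel columns grow to the right and rows downward; lengths in m; the calibration is good to about 2 mm. A picture is of the moment at which its call begins: read the wrist's pose just before it. get_calibration takes no time and is no camera call; for the wrist camera it gives the pose at the moment of the call.
- hand_in(): hands the job in, once; it reports no verdict.
The state is a dict: "t": time; "q": joint angles; "joint_vel": joint speeds; "effort": joint torques, N m; "position": TCP position; "tcp_rot": TCP orientation; "wrist_force": force on the tool from outside, world axes, zero at the start; "torque": the same for the moment, N m; "gripper_width": finger opening in m.
Only numpy, scipy, OpenCV 4.12 (cv2) and the standard library are available. Lean on these libraries where they do the work, as an engineer would, in place of code of your own. Each camera call takes 0.05 s, during which the arm holds its last target. There are 200 camera calls.

## Working session

There is one attempt and no reset: what is moved stays moved. The work goes in short steps, Python scripts to look and compute and a tool call to move; the robot and the scene stay as the last step left them, time stands still between calls to the robot, and variables do not carry over. Pictures are saved under pics/ and viewed, about 8 in all and at most 12, crops included, and the job is handed in when it is done.

Besides the shell and the picture viewer there is one more tool, called after ">>>" by a JSON object that holds its "method" and its "body". apply_moves: Moves the arm, as the interface text tells. Its arguments: {"type":"object","properties":{"series":{"type":"array","items":{"type":"array","items":{"type":"number"}}},"fingers":{"type":"number"},"force":{"type":"number"}},"required":["series"]}

```bash
mkdir -p pics
cat > h.py <<'E'
from bench import manip, viewer, hand_in
import cv2, numpy as np
def cal(n):
    c=viewer.get_calibration(n); K=np.array(c["K"],float); R,_=cv2.Rodrigues(np.array(c["rvec"],float)); t=np.array(c["tvec"],float).ravel(); return K,R,t
def ray(n,uv,z):
    K,R,t=cal(n); uv=np.atleast_2d(np.array(uv,float)); d=(np.linalg.inv(K)@np.c_[uv,np.ones(len(uv))].T).T@R; c=-R.T@t
    return c+d*((z-c[2])/d[:,2])[:,None]
def proj(n,P):
    K,R,t=cal(n); p=(R@np.atleast_2d(P).T).T+t; p=p@K.T; return p[:,:2]/p[:,2:]
def snap(n,f):
    im=viewer.grab_frame(n); cv2.imwrite(f"pics/{f}.png",im[:,:,::-1]); return im
E
python3 - <<'E'
from h import *
s=manip.state(); print(s)
snap("scene","s0"); snap("side","d0")
for n in("scene","side"):
    K,R,t=cal(n); print(n,-R.T@t,K[0,0])
E
```

```text
{'t': 0.0, 'q': array([-0.02888163,  0.46945168, -0.04861293,  1.53370934,  0.02413442,
        1.14097628, -0.08232307]), 'joint_vel': array([ 0.00073199, -0.00040801,  0.00051808,  0.00117815,  0.00084767,
       -0.00053576,  0.00082435]), 'effort': array([ 8.49551179e-05, -5.07972229e+01, -8.03461717e-02, -2.36155879e+01,
       -6.12773141e-02,  3.78107757e-02,  1.50727069e-04]), 'position': array([ 6.74397082e-01, -1.15525647e-06,  2.21486062e-01]), 'tcp_rot': array([[-2.10449467e-05,  9.99998088e-01, -1.95534480e-03],
       [ 9.99999995e-01,  2.08596968e-05, -9.47606165e-05],
       [-9.47196474e-05, -1.95534678e-03, -9.99998084e-01]]), 'wrist_force': array([ 0.35130756,  0.13082648, -0.79860176]), 'torque': array([ 0.04294463, -0.04301314, -0.00596393]), 'gripper_width': 0.08746022642765455}
scene [ 1.53055533 -0.13706423  0.79385154] 502.06896615059014
side [ 0.27172268 -1.0211146   0.95261794] 603.7052878860052
```

View pics/s0.png

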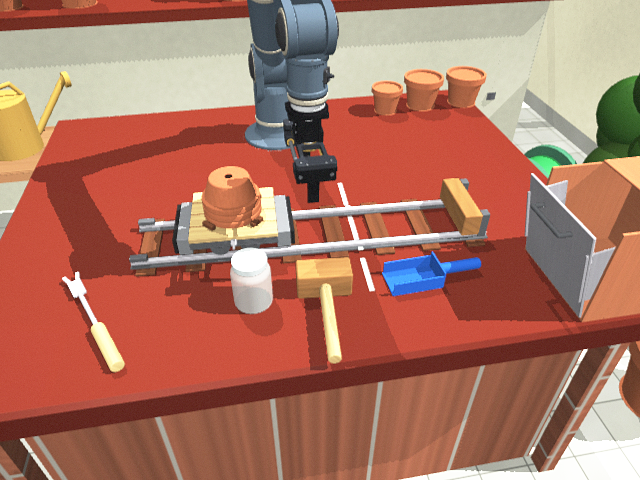

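View pics/d0.png

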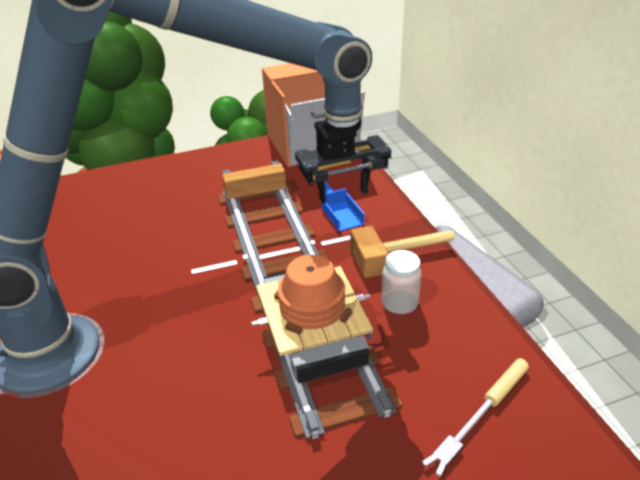

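The trolley is at the left in the scene picture: its pots are centred near (231,200) and the pointer is at about (236,240). The white line runs from (340,183) to (372,290), and the stop block is at (463,207). The side view confirms this, with the rear buffer's black face at (332,362). Next I'll enlarge both views to pick points.

Run:
```python
import cv2
a=cv2.imread("pics/s0.png")[155:305,120:500]; cv2.imwrite("pics/s0c.png",cv2.resize(a,None,fx=2.1,fy=2.1,interpolation=cv2.INTER_CUBIC))
b=cv2.imread("pics/d0.png")[155:445,180:420]; cv2.imwrite("pics/d0c.png",cv2.resize(b,None,fx=2,fy=2,interpolation=cv2.INTER_CUBIC))
```

```text
(no output)
```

View pics/s0c.png

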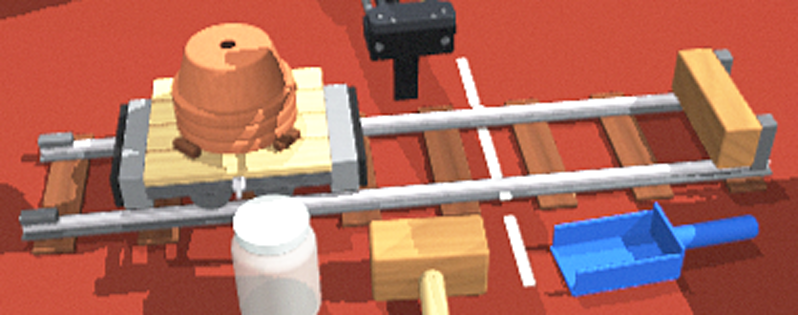

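View pics/d0c.png

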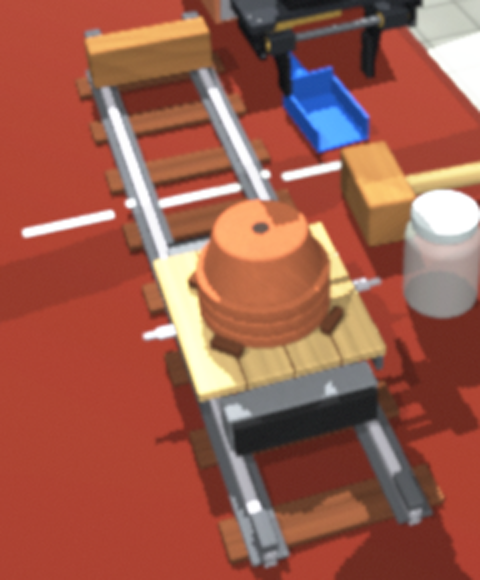

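```bash
cat > fit.py <<'E'
from h import *
from scipy.optimize import least_squares
S=lambda x,y:(120+x/2.1,155+y/2.1); D=lambda x,y:(180+x/2,155+y/2)
def model(p):
    tx,ty,a,c,L1,L2,X=p
    T=[("scene",S(228,44),(0,c,.186)),("scene",S(462,59),(-L1,.12,0)),("scene",S(529,285),(L2,.12,0)),
       ("scene",S(677,55),(-.085,.37,.08)),("scene",S(722,130),(.085,.37,.08)),
       ("side",D(24,233),(-L1,.12,0)),("side",D(260,228),(0,c,.186)),("side",D(147,335),(-X,c,.077)),("side",D(380,284),(X,c,.077)),
       ("side",D(237,450),(-.072,c-.14,.0305)),("side",D(377,418),(.072,c-.14,.0305)),("side",D(375,388),(.072,c-.14,.0715)),("side",D(231,420),(-.072,c-.14,.0715))]
    r=[]
    for n,uv,q in T:
        P=[tx+q[0]*np.cos(a)-q[1]*np.sin(a),ty+q[0]*np.sin(a)+q[1]*np.cos(a),q[2]]
        r.append(proj(n,P)[0]-uv)
    return np.array(r)
s=least_squares(lambda p:model(p).ravel(),[.7,0.05,0,-.19,.2,.2,.12],loss="soft_l1")
print(s.x.round(4)); print(model(s.x).round(1).tolist())
np.save("trk.npy",s.x[:4])
E
python3 fit.py
```

```text
[ 0.5511  0.0089 -0.0574 -0.1715  0.2224  0.2199  0.1252]
[[0.9, -0.7], [-0.5, -0.7], [-1.4, 0.2], [0.3, -2.7], [1.4, 0.2], [0.3, -0.3], [0.4, -1.4], [-0.5, -0.9], [-0.6, -2.6], [-0.8, 2.5], [-0.0, -0.0], [1.4, 0.9], [1.1, 3.4]]
```

Fit residuals are about 1 to 3 px. The track origin is at (0.551, 0.009) with yaw −3.3°, and the trolley is at 0.0185, so it has about 0.29 m to go. Next I'll move behind the rear buffer with the fingers shut.

>>> {"method": "apply_moves", "body": {"series": [[0,0,0,0,0,3.3],[-3.8,-1.2,0,0,0,0],[-3.8,-1.2,0,0,0,0],[-3.8,-1.2,0,0,0,0],[-3.8,-1.2,0,0,0,0],[-3.8,-1.2,0,0,0,0],[-3.8,-1.2,0,0,0,0],[-3.8,-1.2,0,0,0,0]], "fingers": 1, "force": 20}}

```text
t: 0.77
position: [0.5746, -0.2622, 0.2222]
tcp_rot: [[0.057, 0.998, -0.001], [0.998, -0.057, 0.0], [0.0, -0.001, -1.0]]
wrist_force: [0.5, -0.1, -0.2]
gripper_width: 0.042
```

>>> {"method": "apply_moves", "body": {"series": [[-3.7,-1.3,0,0,0,0],[-3.7,-1.3,0,0,0,0],[-3.7,-1.3,0,0,0,0],[0,0,3,0,0,0],[0,0,3,0,0,0],[0,0,3,0,0,0],[0,0,0,0,0,0],[0,0,0,0,0,0]]}}

```text
t: 1.43
position: [0.5295, -0.3685, 0.131]
tcp_rot: [[0.057, 0.998, -0.004], [0.998, -0.057, 0.002], [0.002, -0.004, -1.0]]
wrist_force: [-0.2, -0.3, 0.2]
gripper_width: 0.0005
```

```bash
cat >> h.py <<'E'
trk=None
def tc(P):
    "world -> track (across, along, z)"
    tx,ty,a,c=np.load("trk.npy"); d=np.array(P,float)-[tx,ty,0]; return np.array([d[0]*np.cos(a)+d[1]*np.sin(a),-d[0]*np.sin(a)+d[1]*np.cos(a),d[2]])
def say():
    s=manip.state(); R=s["tcp_rot"]; print("t",round(s["t"],3),"tcp track mm",(tc(s["position"])*1000).round(1),"yaw",round(np.degrees(np.arctan2(-R[0,0],R[1,0])),2),"tilt z",R[:,2].round(4),"F",np.round(s["wrist_force"],2)); return s
E
python3 - <<'E'
from h import *
say(); snap("side","d1")
E
```

```text
t 1.433 tcp track mm [ 1.00e-01 -3.78e+02  1.31e+02] yaw -3.29 tilt z [-0.0036  0.0023 -1.    ] F [-0.25 -0.32  0.17]
```

View pics/d1.png

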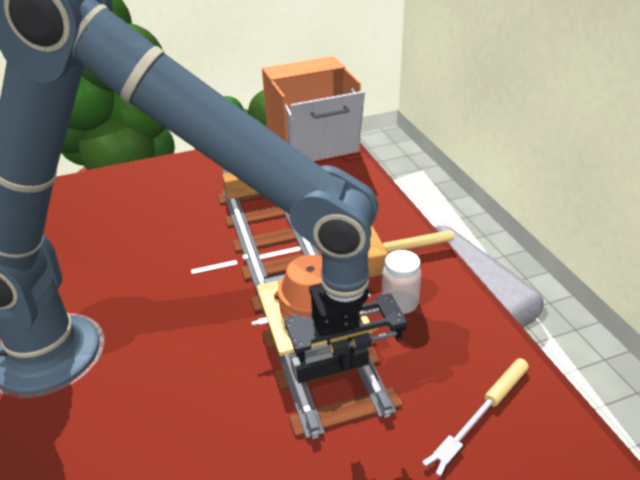

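The tool is behind the rear buffer, central on the track, with its shadow clear of everything. Next I'll descend and test a trolley tracker at rest.

>>> {"method": "apply_moves", "body": {"series": [[0,0,3,0,0,0],[0,0,3,0,0,0],[0,0,2.9,0,0,0],[0,0,0,0,0,0],[1,0,0,0,0,0],[1,0,0,0,0,0],[1,0,0,0,0,0],[1,0,0,0,0,0]]}}

```text
t: 2.15
position: [0.5346, -0.3282, 0.046]
tcp_rot: [[0.056, 0.998, 0.004], [0.998, -0.056, -0.001], [-0.001, 0.004, -1.0]]
wrist_force: [-0.1, -0.2, -0.5]
gripper_width: 0.0003
```

```bash
cat >> h.py <<'E'
def wpt(al,ac=0,z=0):
    tx,ty,a,c=np.load("trk.npy"); return [tx+ac*np.cos(a)-al*np.sin(a),ty+ac*np.sin(a)+al*np.cos(a),z]
C0=None
def track(save=None):
    "trolley value (m) from scene + side pictures by matching the pot patch; returns list (t, value, score)"
    out=[]
    c0=np.load("trk.npy")[3]
    for n,f,zc,hw in (("scene","s0",.16,(26,30)),("side","d0",.16,(28,28))):
        t=manip.state()["t"]; im=viewer.grab_frame(n)[:,:,::-1]
        if save: cv2.imwrite(f"pics/{save}_{n}.png",im)
        ref=cv2.imread(f"pics/{f}.png")
        p0=proj(n,wpt(c0,0,zc))[0]; o=np.round(p0).astype(int); w,h=hw
        T=ref[o[1]-h:o[1]+h,o[0]-w:o[0]+w].astype(np.float32)
        cs=np.arange(c0-.02,c0+.40,.0005); best=[]
        for s in (1,):
            M=cv2.matchTemplate(np.ascontiguousarray(im).astype(np.float32),T,cv2.TM_CCOEFF_NORMED)
            P=proj(n,[wpt(c,0,zc) for c in cs])-p0+o-[w,h]
            v=cv2.remap(M,P[:,0].astype(np.float32)[None],P[:,1].astype(np.float32)[None],cv2.INTER_CUBIC)[0]
            i=int(v.argmax()); best=(cs[i],v[i])
        out.append((t,best[0]+.19,best[1])); print(n,"t %.3f value %.4f score %.3f"%out[-1])
    return out
E
python3 - <<'E'
from h import *
say(); track()
E
```

```text
t 2.15 tcp track mm [   2.9 -337.5   46. ] yaw -3.24 tilt z [ 0.0039 -0.0013 -1.    ] F [-0.15 -0.21 -0.46]
scene t 2.150 value 0.0190 score 0.652
side t 2.200 value 0.0175 score 0.417
```

>>> {"method": "apply_moves", "body": {"series": [[0.3,0,0,0,0,0],[0.3,0,0,0,0,0],[0.3,0,0,0,0,0],[0.3,0,0,0,0,0],[0.3,0,0,0,0,0],[0.3,0,0,0,0,0],[0.3,0,0,0,0,0],[0.3,0,0,0,0,0]]}}

```text
t: 2.92
position: [0.5341, -0.3052, 0.0434]
tcp_rot: [[0.058, 0.998, -0.0], [0.998, -0.058, 0.0], [0.0, -0.0, -1.0]]
wrist_force: [-0.5, -0.4, -0.6]
gripper_width: 0.0004
```

>>> {"method": "apply_moves", "body": {"series": [[0.3,0,0,0,0,0],[0.3,0,0,0,0,0],[0.3,0,0,0,0,0],[0.3,0,0,0,0,0],[0.3,0,0,0,0,0],[0.3,0,0,0,0,0]]}}

```text
t: 3.42
position: [0.5353, -0.287, 0.0436]
tcp_rot: [[0.058, 0.998, 0.0], [0.998, -0.058, 0.0], [0.0, 0.0, -1.0]]
wrist_force: [0.7, -0.1, -0.0]
gripper_width: 0.0006
```

Run:
```python
from h import *
say(); track("p1")
```

```text
t 3.417 tcp track mm [   1.2 -296.4   43.6] yaw -3.3 tilt z [ 2.e-04  1.e-04 -1.e+00] F [ 0.69 -0.05 -0.04]
scene t 3.417 value 0.0405 score 0.645
side t 3.467 value 0.0225 score 0.301
```

>>> {"method": "apply_moves", "body": {"series": [[0.2,0,0,0,0,0],[0,0,0,0,0,0],[-1,0,-1,0,0,0],[0,0,-4.1,0,0,0],[0,0,-4.1,0,0,0],[0,0,-4.1,0,0,0],[0,0,-4.1,0,0,0]]}}

```text
t: 4.1
position: [0.5342, -0.2966, 0.2204]
tcp_rot: [[0.059, 0.998, 0.001], [0.998, -0.059, -0.001], [-0.001, 0.001, -1.0]]
wrist_force: [1.2, -0.4, 0.6]
gripper_width: 0.0001
```

```bash
cat >> h.py <<'E'
def tr2(fs=None,save=None,ref="s0",c0=-.1715):
    "edge-free tracker: HSV pot mask template on scene picture"
    t=manip.state()["t"]; 
    im=viewer.grab_frame("scene")[:,:,::-1] if fs is None else cv2.imread(fs)
    im=np.ascontiguousarray(im)
    if save: cv2.imwrite(f"pics/{save}.png",im)
    r=cv2.imread(f"pics/{ref}.png"); zc=.175; p0=proj("scene",wpt(c0,0,zc))[0]; o=np.round(p0).astype(int); x0,y0=o[0]-24,o[1]-13
    T=r[y0:y0+40,x0:x0+48]; hsv=cv2.cvtColor(T,cv2.COLOR_BGR2HSV); m=((hsv[...,0]>6)&(hsv[...,0]<20)&(hsv[...,1]>60)).astype(np.float32)
    M=cv2.matchTemplate(im.astype(np.float32),T.astype(np.float32),cv2.TM_CCORR_NORMED,mask=np.dstack([m]*3))
    cs=np.arange(c0-.02,c0+.40,.0005); P=proj("scene",[wpt(c,0,zc) for c in cs])-p0+[x0,y0]
    v=cv2.remap(M,P[:,0].astype(np.float32)[None],P[:,1].astype(np.float32)[None],cv2.INTER_CUBIC)[0]; i=int(v.argmax())
    print("tr2 t %.3f value %.4f score %.4f mask %.2f"%(t,cs[i]+.19,v[i],m.mean())); return t,cs[i]+.19
E
python3 - <<'E'
from h import *
say(); tr2(save="p2"); tr2("pics/s0.png"); tr2("pics/p1_scene.png"); track()
E
```

```text
t 4.1 tcp track mm [   0.7 -306.   220.4] yaw -3.38 tilt z [ 6.e-04 -7.e-04 -1.e+00] F [ 1.23 -0.45  0.58]
tr2 t 4.100 value 0.0835 score 0.9802 mask 0.89
tr2 t 4.150 value 0.0185 score 1.0000 mask 0.89
tr2 t 4.150 value 0.0410 score 0.9818 mask 0.89
scene t 4.150 value 0.0865 score 0.590
side t 4.200 value 0.2350 score 0.268
```

>>> {"method": "apply_moves", "body": {"series": [[4,0,0,0,0,0],[4,0,0,0,0,0],[4,0,0,0,0,0],[4,0,0,0,0,0],[4,0,0,0,0,0],[4,0,0,0,0,0],[4,0,0,0,0,0],[4,0,0,0,0,0]]}}

```text
t: 4.92
position: [0.5524, 0.0251, 0.2168]
tcp_rot: [[0.058, 0.998, -0.002], [0.998, -0.058, -0.0], [-0.001, -0.002, -1.0]]
wrist_force: [1.1, 0.1, -0.2]
gripper_width: 0.0004
```

>>> {"method": "apply_moves", "body": {"series": [[4,0,0,0,0,0],[4,0,0,0,0,0],[4,0,0,0,0,0],[4,0,0,0,0,0],[4,0,0,0,0,0],[3.6,0,0,0,0,0],[0,0,4,0,0,0],[0,0,4,0,0,0]]}}

```text
t: 5.58
position: [0.5676, 0.2637, 0.1381]
tcp_rot: [[0.053, 0.999, 0.004], [0.999, -0.053, 0.004], [0.004, 0.004, -1.0]]
wrist_force: [0.2, -1.3, -1.5]
gripper_width: 0.0006
```

Run:
```python
from h import *
say(); tr2(save="p3")
```

```text
t 5.583 tcp track mm [  1.8 255.3 138.1] yaw -3.02 tilt z [ 0.0043  0.0037 -1.    ] F [ 0.2  -1.35 -1.47]
tr2 t 5.583 value 0.1665 score 0.9659 mask 0.89
```

>>> {"method": "apply_moves", "body": {"series": [[-0.5,0,3.2,0,0,0],[0,0,3.2,0,0,0],[0,0,3,0,0,0],[0,0,0,0,0,0]]}}

```text
t: 5.97
position: [0.5624, 0.251, 0.0377]
tcp_rot: [[0.059, 0.998, -0.012], [0.998, -0.059, -0.007], [-0.007, -0.011, -1.0]]
wrist_force: [-0.9, -0.5, 0.1]
gripper_width: 0.0003
```

Run:
```python
from h import *
say(); t,v=tr2(save="p4"); v2=track("p5")
im=cv2.imread("pics/p4.png"); k=4
x0,y0=225,150; c=cv2.resize(im[y0:y0+130,x0:x0+190],None,fx=k,fy=k,interpolation=cv2.INTER_CUBIC)
cc=v-.19
for P in [wpt(cc,0,.186),wpt(cc,.125,.077),wpt(cc+.14,.072,.0715),wpt(cc+.14,-.072,.0715),wpt(cc+.10,.095,.087),wpt(.12,.08,0),wpt(.12,.2199,0),wpt(.12,-.2224,0)]:
    u=((proj("scene",P)[0]-[x0,y0]+.5)*k).astype(int); cv2.drawMarker(c,tuple(int(q) for q in u),(255,255,0),cv2.MARKER_CROSS,14,1)
cv2.imwrite("pics/p4c.png",c)
```

```text
t 5.967 tcp track mm [ -2.6 242.4  37.7] yaw -3.37 tilt z [-0.0115 -0.0065 -0.9999] F [-0.94 -0.54  0.13]
tr2 t 5.967 value 0.1860 score 0.9736 mask 0.89
scene t 6.017 value 0.1900 score 0.509
side t 6.067 value 0.1885 score 0.441
```

View pics/p4c.png

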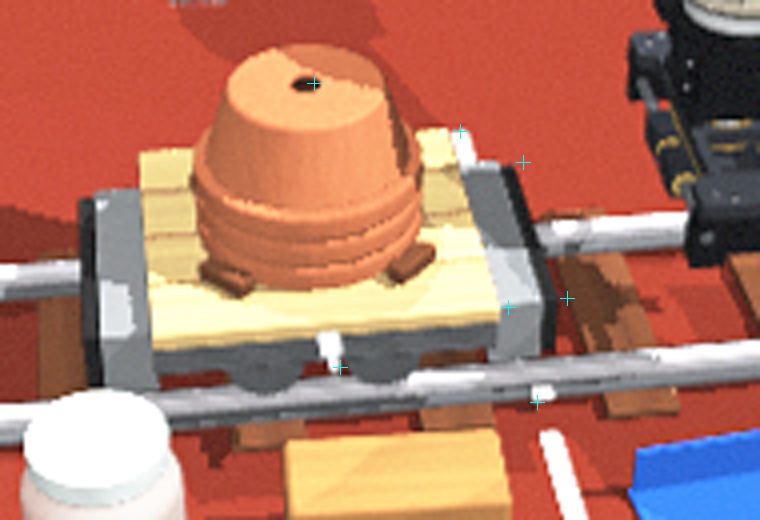

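The overlay shows the hole at crop (305,83) against a predicted (314,83), and the deck corner is also off, so the template tracker reads about 5 mm high. I'll measure the hole directly against the line in both cameras.

```bash
cat >> h.py <<'E'
def hole(im,n,guess):
    "sub-pixel dark hole centre on the pot top near the predicted place"
    g=cv2.cvtColor(im,cv2.COLOR_BGR2GRAY).astype(np.float32); u=proj(n,wpt(guess-.19,0,.186))[0]; x,y=np.round(u).astype(int)
    w=g[y-5:y+6,x-8:x+9]; d=np.clip(np.percentile(w,60)*.6-w,0,None); yy,xx=np.mgrid[y-5:y+6,x-8:x+9]
    return np.array([(d*xx).sum(),(d*yy).sum()])/d.sum(), d.max()
def lin(im,n,acs):
    "white-line centre in along (model) at given across positions on the ledge"
    r=[]; al=np.arange(.09,.15,.0005); m=im.min(axis=2).astype(np.float32)
    for ac in acs:
        P=proj(n,[wpt(a,ac,0) for a in al]).astype(np.float32); v=cv2.remap(m,P[:,0][None],P[:,1][None],cv2.INTER_LINEAR)[0]
        d=np.clip(v-110,0,None); r.append((d*al).sum()/d.sum() if d.sum()>300 else np.nan)
    return np.array(r)
E
python3 - <<'E'
from h import *
for n,f,fs in(("scene",["s0","p2","p3","p4","p5_scene"],[.0185,.083,.164,.182,.185]),("side",["d0","p5_side"],[.0185,.187])):
    for k,g in zip(f,fs):
        im=cv2.imread(f"pics/{k}.png"); h,q=hole(im,n,g); a=tc(ray(n,h,.186)[0])
        print(n,k,h.round(2),round(float(q)),"hole across,along",a[:2].round(4),"val",round(a[1]+.19,4))
    im=cv2.imread(f"pics/{f[0]}.png"); acs=np.r_[-.20:-.09:.02,-.04:.05:.02,.1:.2:.02]
    print("line",dict(zip(acs.round(2),lin(im,n,acs).round(4))))
E
```

```text
scene s0 [228.04 175.94] 102 hole across,along [ 0.0026 -0.1746] val 0.0154
scene p2 [256.5  173.89] 91 hole across,along [ 0.002  -0.1105] val 0.0795
scene p3 [292.62 171.17] 74 hole across,along [ 0.0007 -0.0282] val 0.1618
scene p4 [301.19 170.68] 101 hole across,along [ 0.0011 -0.0085] val 0.1815
scene p5_scene [302.18 170.53] 99 hole across,along [ 0.0008 -0.0062] val 0.1838
line {np.float64(-0.2): np.float64(0.1191), np.float64(-0.18): np.float64(0.1196), np.float64(-0.16): np.float64(0.12), np.float64(-0.14): np.float64(0.1197), np.float64(-0.12): np.float64(0.1197), np.float64(-0.1): np.float64(0.1205), np.float64(-0.04): np.float64(0.1209), np.float64(-0.02): np.float64(0.1212), np.float64(0.0): np.float64(0.1212), np.float64(0.02): np.float64(0.1215), np.float64(0.04): np.float64(0.1234), np.float64(0.1): np.float64(nan), np.float64(0.12): np.float64(0.1224), np.float64(0.14): np.float64(0.1224), np.float64(0.16): np.float64(0.1227), np.float64(0.18): np.float64(0.1229)}
side d0 [309.82 268.5 ] 17 hole across,along [-0.0019 -0.1739] val 0.0161
side p5_side [286.65 219.81] 25 hole across,along [-0.0047 -0.0018] val 0.1882
line {np.float64(-0.2): np.float64(0.1206), np.float64(-0.18): np.float64(0.121), np.float64(-0.16): np.float64(0.1211), np.float64(-0.14): np.float64(0.1214), np.float64(-0.12): np.float64(0.1217), np.float64(-0.1): np.float64(nan), np.float64(-0.04): np.float64(0.1224), np.float64(-0.02): np.float64(0.1227), np.float64(0.0): np.float64(0.123), np.float64(0.02): np.float64(0.1231), np.float64(0.04): np.float64(0.1231), np.float64(0.1): np.float64(nan), np.float64(0.12): np.float64(0.1238), np.float64(0.14): np.float64(0.1242), np.float64(0.16): np.float64(0.1242), np.float64(0.18): np.float64(0.1254)}
```

Relative to the line the target is a hole reading of about 0.3115 in the scene camera. The trolley is now near 0.1885 and rolling at about 0.05 m/s. I'll wait with the tool standing ahead of it.

>>> {"method": "apply_moves", "body": {"series": [[0,0.2,0,0,0,0],[0,0,0,0,0,0],[0,0,0,0,0,0],[0,0,0,0,0,0],[0,0,0,0,0,0],[0,0,0,0,0,0],[0,0,0,0,0,0],[0,0,0,0,0,0]]}}

```text
t: 6.78
position: [0.5684, 0.2546, 0.0436]
tcp_rot: [[0.057, 0.998, -0.0], [0.998, -0.057, -0.0], [-0.0, -0.0, -1.0]]
wrist_force: [-0.2, -0.0, -0.5]
gripper_width: 0.0003
```

```bash
cat >> h.py <<'E'
import json,os
def meas(guess,n="scene",save=None):
    t=manip.state()["t"]; im=np.ascontiguousarray(viewer.grab_frame(n)[:,:,::-1])
    if save: cv2.imwrite(f"pics/{save}.png",im)
    for _ in range(3):
        h,q=hole(im,n,guess); a=tc(ray(n,h,.186)[0]); guess=a[1]+.19
    print(n,"t %.3f holeval %.4f across %.4f q %d"%(t,a[1]+.19,a[0],q))
E
python3 - <<'E'
from h import *
say(); meas(.221); meas(.224)
E
```

```text
t 6.783 tcp track mm [  3.2 246.3  43.6] yaw -3.29 tilt z [-0. -0. -1.] F [-0.22 -0.04 -0.52]
scene t 6.783 holeval 0.2200 across 0.0000 q 69
scene t 6.833 holeval 0.2223 across 0.0001 q 73
```

>>> {"method": "apply_moves", "body": {"series": [[0,-0.2,0,0,0,0],[0,0,0,0,0,0],[0,0,0,0,0,0],[0,0,0,0,0,0],[0,0,0,0,0,0],[0,0,0,0,0,0],[0,0,0,0,0,0],[0,0,0,0,0,0]]}}

```text
t: 7.55
position: [0.5665, 0.2547, 0.0436]
tcp_rot: [[0.058, 0.998, 0.0], [0.998, -0.058, 0.0], [0.0, 0.0, -1.0]]
wrist_force: [-0.5, -0.5, -0.1]
gripper_width: 0.0005
```

Run:
```python
from h import *
say(); meas(.253,save="p6")
```

```text
t 7.55 tcp track mm [  1.3 246.2  43.6] yaw -3.3 tilt z [ 1.e-04  0.e+00 -1.e+00] F [-0.54 -0.5  -0.05]
scene t 7.550 holeval 0.2532 across 0.0001 q 76
```

>>> {"method": "apply_moves", "body": {"series": [[0,0,0,0,0,0],[0,0,0,0,0,0],[0,0,0,0,0,0],[0,0,0,0,0,0],[0,0,0,0,0,0],[0,0,0,0,0,0],[0.15,0,0,0,0,0],[0.15,0,0,0,0,0]]}}

```text
t: 8.27
position: [0.5667, 0.2578, 0.0436]
tcp_rot: [[0.058, 0.998, 0.0], [0.998, -0.058, 0.0], [0.0, 0.0, -1.0]]
wrist_force: [0.3, 0.5, 0.2]
gripper_width: 0.0006
```

Run:
```python
from h import *
say(); meas(.282)
```

```text
t 8.267 tcp track mm [  1.3 249.3  43.6] yaw -3.31 tilt z [ 1.e-04  0.e+00 -1.e+00] F [0.34 0.5  0.16]
scene t 8.267 holeval 0.2821 across -0.0006 q 73
```

>>> {"method": "apply_moves", "body": {"series": [[0.15,0,0,0,0,0],[0.15,0,0,0,0,0],[0.15,0,0,0,0,0],[0.15,0,0,0,0,0],[0.15,0,0,0,0,0],[0.15,0,0,0,0,0],[0.15,0,0,0,0,0],[0.15,0,0,0,0,0]]}}

```text
t: 8.98
position: [0.5674, 0.2699, 0.0436]
tcp_rot: [[0.057, 0.998, 0.0], [0.998, -0.057, 0.0], [0.0, 0.0, -1.0]]
wrist_force: [-1.4, 0.2, 0.6]
gripper_width: 0.0006
```

Run:
```python
from h import *
say(); meas(.303); meas(.304)
```

```text
t 8.983 tcp track mm [  1.3 261.5  43.6] yaw -3.29 tilt z [ 1.e-04  1.e-04 -1.e+00] F [-1.4   0.19  0.57]
scene t 8.983 holeval 0.3017 across -0.0004 q 58
scene t 9.033 holeval 0.3019 across -0.0004 q 58
```

Contact came about 4 mm earlier than planned. The trolley is nearly stopped at about 0.302, roughly 9 mm short. I'll release at once so it isn't pushed back, then measure.

>>> {"method": "apply_moves", "body": {"series": [[2,0,0,0,0,0],[1.5,0,0,0,0,0],[0,0,0,0,0,0]]}}

```text
t: 9.33
position: [0.5687, 0.3096, 0.044]
tcp_rot: [[0.053, 0.999, 0.001], [0.999, -0.053, 0.004], [0.004, 0.001, -1.0]]
wrist_force: [-0.5, 1.2, -0.3]
gripper_width: 0.0006
```

Run:
```python
from h import *
say(); meas(.302); meas(.302,"side"); meas(.302);meas(.302,"side"); meas(.302)
```

```text
t 9.333 tcp track mm [3.000e-01 3.012e+02 4.400e+01] yaw -3.02 tilt z [ 7.0e-04  3.9e-03 -1.0e+00] F [-0.45  1.24 -0.26]
scene t 9.333 holeval 0.3026 across -0.0004 q 71
side t 9.383 holeval 0.3040 across -0.0046 q 45
scene t 9.433 holeval 0.3024 across -0.0005 q 73
side t 9.483 holeval 0.3039 across -0.0046 q 44
scene t 9.533 holeval 0.3025 across -0.0006 q 70
```

Run:
```python
from h import *
a=snap("scene","r1")[:,:,::-1]; b=snap("side","r2")[:,:,::-1]
k=4
out=[]
for n,im,x0,y0,w,h in(("scene",a,310,165,98,130),("side",b,185,185,100,130)):
    w=98
    c=cv2.resize(np.ascontiguousarray(im[y0:y0+h,x0:x0+w]),None,fx=k,fy=k,interpolation=cv2.INTER_CUBIC); out.append(c)
    off={"scene":.0012,"side":.0027}[n]
    for ac in(-.125,.125):   # where the pointer tip should be once on the line, and where now by the hole
        for val,col in((.31,(255,255,0)),(.3013,(0,255,0))):
            u=((proj(n,wpt(val-.19+off,ac,.077))[0]-[x0,y0]+.5)*k).astype(int); cv2.drawMarker(c,tuple(int(q) for q in u),col,cv2.MARKER_CROSS,14,1)
cv2.imwrite("pics/r12.png",np.hstack(out))
```

```text
(no output)
```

View pics/r12.png

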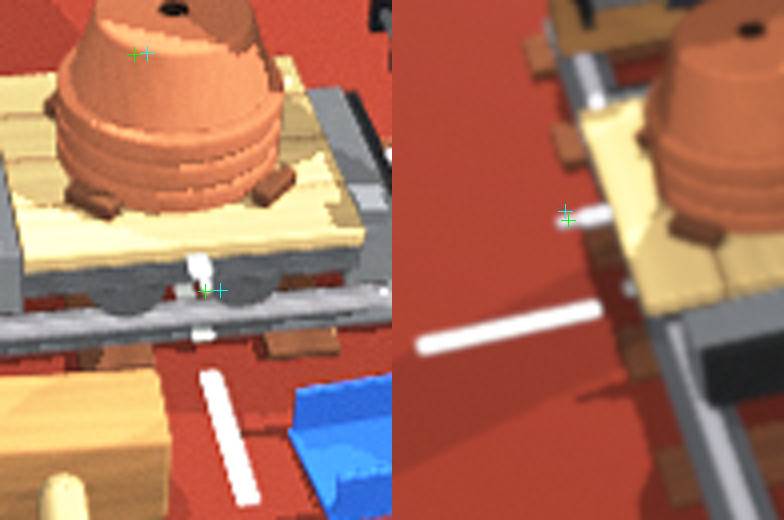

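It stands still at about 0.301: the pointers are roughly 9 mm short of the line in both views, which agrees with the hole measurement. I'll repeat the sequence very softly: a slow push at the rear, a short roll, then a brake at the front. First I'll go back behind it.

>>> {"method": "apply_moves", "body": {"series": [[0,0,-4.1,0,0,0],[0,0,-4.1,0,0,0],[0,0,-4.1,0,0,0],[0,0,-4.1,0,0,0],[-4,0,-0.8,0,0,0],[-4,0,0,0,0,0],[-4,0,0,0,0,0],[-4,0,0,0,0,0]]}}

```text
t: 10.35
position: [0.5598, 0.1426, 0.2161]
tcp_rot: [[0.058, 0.998, 0.001], [0.998, -0.058, -0.0], [-0.0, 0.001, -1.0]]
wrist_force: [2.1, -1.5, 0.1]
gripper_width: 0.0005
```

>>> {"method": "apply_moves", "body": {"series": [[-4,0,0,0,0,0],[-4,0,0,0,0,0],[-4,0,0,0,0,0],[-4,0,0,0,0,0],[-3.5,0,0,0,0,0],[0,0,2,0,0,0],[0,0,4,0,0,0],[0,0,4,0,0,0]]}}

```text
t: 11.02
position: [0.5501, -0.0516, 0.1163]
tcp_rot: [[0.061, 0.998, 0.005], [0.998, -0.061, -0.0], [-0.0, 0.005, -1.0]]
wrist_force: [0.6, -0.3, -0.7]
gripper_width: 0.0001
```

>>> {"method": "apply_moves", "body": {"series": [[0,0,4,0,0,0],[0,0,3,0,0,0],[0,0,0,0,0,0],[0,0,0,0,0,0]]}}

```text
t: 11.35
position: [0.5479, -0.0502, 0.0448]
tcp_rot: [[0.058, 0.998, -0.003], [0.998, -0.058, 0.0], [-0.0, -0.003, -1.0]]
wrist_force: [-0.3, -0.3, 1.3]
gripper_width: 0.0002
```

Run:
```python
from h import *
say(); meas(.302,save="r3"); meas(.302,"side")
im=cv2.imread("pics/r3.png"); x0,y0,k=240,165,6
c=cv2.resize(im[y0:y0+85,x0:x0+110],None,fx=k,fy=k,interpolation=cv2.INTER_CUBIC); cv2.imwrite("pics/r3c.png",c)
```

```text
t 11.35 tcp track mm [  0.1 -59.2  44.8] yaw -3.33 tilt z [-0.0032  0.     -1.    ] F [-0.3  -0.33  1.3 ]
scene t 11.350 holeval 0.3022 across 0.0000 q 98h.py:55: RuntimeWarning: invalid value encountered in divide
  return np.array([(d*xx).sum(),(d*yy).sum()])/d.sum(), d.max()
h.py:53: RuntimeWarning: invalid value encountered in cast
  g=cv2.cvtColor(im,cv2.COLOR_BGR2GRAY).astype(np.float32); u=proj(n,wpt(guess-.19,0,.186))[0]; x,y=np.round(u).astype(int)
h.py:54: RuntimeWarning: overflow encountered in scalar subtract
  w=g[y-5:y+6,x-8:x+9]; d=np.clip(np.percentile(w,60)*.6-w,0,None); yy,xx=np.mgrid[y-5:y+6,x-8:x+9]
Traceback (most recent call last):
  File "h.py", line 68, in meas
    h,q=hole(im,n,guess); a=tc(ray(n,h,.186)[0]); guess=a[1]+.19
        ~~~~^^^^^^^^^^^^
  File "h.py", line 54, in hole
    w=g[y-5:y+6,x-8:x+9]; d=np.clip(np.percentile(w,60)*.6-w,0,None); yy,xx=np.mgrid[y-5:y+6,x-8:x+9]
                                    ~~~~~~~~~~~~~^^^^^^
IndexError: index -1 is out of bounds for axis 0 with size 0
```

Run:
```python
from h import *
im=cv2.imread("pics/r3.png"); x0,y0,k=240,165,6
c=cv2.resize(im[y0:y0+85,x0:x0+110],None,fx=k,fy=k,interpolation=cv2.INTER_CUBIC)
for al,ac,z in((-.0275,.0,.0715),(-.0592,0,.0448),(-.0592,0,.0715),(-.0492,0,.0715)):
    u=((proj("scene",wpt(al,ac,z))[0]-[x0,y0]+.5)*k).astype(int); cv2.drawMarker(c,tuple(int(q) for q in u),(255,255,0),cv2.MARKER_CROSS,14,1)
cv2.imwrite("pics/r3c.png",c); print(manip.state()["position"])
```

```text
[ 0.55060671 -0.05006301  0.04756634]
```

View pics/r3c.png

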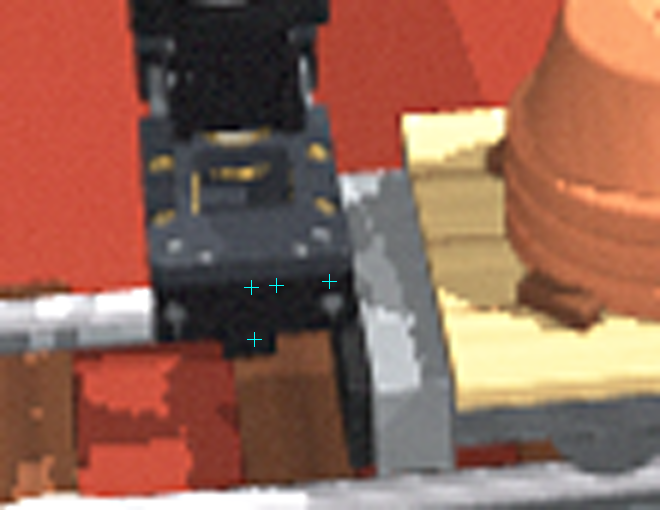

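>>> {"method": "apply_moves", "body": {"series": [[0.8,0,0,0,0,0],[0.7,0,0,0,0,0],[0.3,0,0,0,0,0],[0,0,0,0,0,0],[0,0,0,0,0,0]]}}

```text
t: 11.87
position: [0.5503, -0.0312, 0.0462]
tcp_rot: [[0.056, 0.998, 0.001], [0.998, -0.056, 0.0], [0.0, 0.001, -1.0]]
wrist_force: [-0.1, -0.2, 0.0]
gripper_width: 0.0005
```

Run:
```python
from h import *
say(); meas(.302); meas(.302)
```

```text
t 11.867 tcp track mm [  1.5 -40.1  46.2] yaw -3.23 tilt z [ 1.1e-03  1.0e-04 -1.0e+00] F [-0.07 -0.17  0.  ]
scene t 11.867 holeval 0.3020 across 0.0000 q 102
scene t 11.917 holeval 0.3020 across 0.0000 q 99
```

>>> {"method": "apply_moves", "body": {"series": [[0.027,0,0,0,0,0],[0.027,0,0,0,0,0],[0.027,0,0,0,0,0],[0.027,0,0,0,0,0],[0.027,0,0,0,0,0],[0.027,0,0,0,0,0],[0.027,0,0,0,0,0],[0.027,0,0,0,0,0]]}}

```text
t: 12.63
position: [0.5501, -0.0296, 0.0456]
tcp_rot: [[0.058, 0.998, 0.0], [0.998, -0.058, 0.0], [0.0, 0.0, -1.0]]
wrist_force: [-0.9, 0.3, 0.5]
gripper_width: 0.0005
```

Run:
```python
from h import *
say(); meas(.302)
```

```text
t 12.633 tcp track mm [  1.2 -38.6  45.6] yaw -3.3 tilt z [ 1.e-04  0.e+00 -1.e+00] F [-0.88  0.28  0.52]
scene t 12.633 holeval 0.3020 across 0.0000 q 97
```

>>> {"method": "apply_moves", "body": {"series": [[0.027,0,0,0,0,0],[0.027,0,0,0,0,0],[0.027,0,0,0,0,0],[0.027,0,0,0,0,0],[0.027,0,0,0,0,0],[0.027,0,0,0,0,0],[0.027,0,0,0,0,0],[0.027,0,0,0,0,0]]}}

```text
t: 13.35
position: [0.5502, -0.0275, 0.0456]
tcp_rot: [[0.058, 0.998, 0.0], [0.998, -0.058, 0.0], [0.0, 0.0, -1.0]]
wrist_force: [0.1, -0.4, -0.6]
gripper_width: 0.0007
```

Run:
```python
from h import *
say(); meas(.302)
```

```text
t 13.35 tcp track mm [  1.2 -36.4  45.6] yaw -3.3 tilt z [ 1.e-04  0.e+00 -1.e+00] F [ 0.06 -0.38 -0.58]
scene t 13.350 holeval 0.3020 across 0.0000 q 100
```

>>> {"method": "apply_moves", "body": {"series": [[0.027,0,0,0,0,0],[0.027,0,0,0,0,0],[0.027,0,0,0,0,0],[0.027,0,0,0,0,0],[0.027,0,0,0,0,0],[0.027,0,0,0,0,0],[0.027,0,0,0,0,0],[0.027,0,0,0,0,0]]}}

```text
t: 14.07
position: [0.5504, -0.0253, 0.0456]
tcp_rot: [[0.058, 0.998, 0.0], [0.998, -0.058, 0.0], [0.0, 0.0, -1.0]]
wrist_force: [0.5, 0.7, -0.4]
gripper_width: 0.0005
```

Run:
```python
from h import *
say(); meas(.302)
```

```text
t 14.067 tcp track mm [  1.2 -34.2  45.6] yaw -3.3 tilt z [ 1.e-04  0.e+00 -1.e+00] F [ 0.53  0.68 -0.44]
scene t 14.067 holeval 0.3023 across -0.0001 q 96
```

>>> {"method": "apply_moves", "body": {"series": [[0.027,0,0,0,0,0],[0.027,0,0,0,0,0],[0.027,0,0,0,0,0],[0.027,0,0,0,0,0],[0.027,0,0,0,0,0],[0.027,0,0,0,0,0]]}}

```text
t: 14.62
position: [0.5505, -0.0237, 0.0456]
tcp_rot: [[0.058, 0.998, 0.0], [0.998, -0.058, 0.0], [0.0, 0.0, -1.0]]
wrist_force: [0.0, -0.1, 0.3]
gripper_width: 0.0007
```

Run:
```python
from h import *
say(); meas(.302)
```

```text
t 14.617 tcp track mm [  1.3 -32.6  45.6] yaw -3.3 tilt z [ 2.e-04  0.e+00 -1.e+00] F [ 0.04 -0.13  0.29]
scene t 14.617 holeval 0.3056 across 0.0000 q 96
```

The trolley moved off at about 6 mm/s and has parted from the tool. I'll cross over it to the front quickly.

>>> {"method": "apply_moves", "body": {"series": [[-0.5,0,-4,0,0,0],[1,0,-4,0,0,0],[1.6,0,-3.8,0,0,0],[2,0,-3.6,0,0,0],[3.8,0,-1.4,0,0,0],[4.1,0,0,0,0,0],[4.1,0,0,0,0,0],[4.1,0,0,0,0,0]]}}

```text
t: 15.33
position: [0.562, 0.1796, 0.2144]
tcp_rot: [[0.058, 0.998, 0.001], [0.998, -0.058, 0.0], [0.0, 0.001, -1.0]]
wrist_force: [1.7, -0.1, -0.5]
gripper_width: 0.0002
```

>>> {"method": "apply_moves", "body": {"series": [[4,0,0.5,0,0,0],[2.8,0,3,0,0,0],[1.9,0,3.7,0,0,0],[1.6,0,3.8,0,0,0],[1,0,3.4,0,0,0],[0,0,2.2,0,0,0]]}}

```text
t: 15.83
position: [0.5659, 0.2934, 0.0438]
tcp_rot: [[0.053, 0.999, -0.004], [0.999, -0.053, -0.0], [-0.0, -0.004, -1.0]]
wrist_force: [0.2, 0.2, -0.6]
gripper_width: 0.0004
```

Run:
```python
from h import *
say(); meas(.311); meas(.311)
```

```text
t 15.833 tcp track mm [ -1.5 284.9  43.8] yaw -3.06 tilt z [-4.2e-03 -1.0e-04 -1.0e+00] F [ 0.16  0.18 -0.63]
scene t 15.833 holeval 0.3100 across -0.0004 q 57
scene t 15.883 holeval 0.3102 across -0.0004 q 58
```

>>> {"method": "apply_moves", "body": {"series": [[-0.1,0,0,0,0,0],[-0.1,0,0,0,0,0],[-0.1,0,0,0,0,0],[0,0,0,0,0,0]]}}

```text
t: 16.27
position: [0.5698, 0.2875, 0.0498]
tcp_rot: [[0.059, 0.998, 0.003], [0.998, -0.059, 0.001], [0.002, 0.003, -1.0]]
wrist_force: [1.0, -0.7, -0.2]
gripper_width: 0.0005
```

Run:
```python
from h import *
say(); meas(.311); meas(.311,"side"); meas(.311)
```

```text
t 16.267 tcp track mm [  2.7 279.1  49.8] yaw -3.37 tilt z [ 0.0034  0.0014 -1.    ] F [ 0.98 -0.66 -0.21]
scene t 16.267 holeval 0.3106 across -0.0004 q 59
side t 16.317 holeval 0.3122 across -0.0047 q 37
scene t 16.367 holeval 0.3108 across -0.0005 q 58
```

It has nearly come to rest on the line: scene 0.3096 and side 0.3095 after the offset. I'll close in and finish with a feather-light front brake.

>>> {"method": "apply_moves", "body": {"series": [[-0.1,0,0.2,0,0,0],[-0.1,0,0.2,0,0,0],[-0.05,0,0,0,0,0],[-0.03,0,0,0,0,0],[-0.03,0,0,0,0,0]]}}

```text
t: 16.83
position: [0.5682, 0.2846, 0.0434]
tcp_rot: [[0.058, 0.998, -0.0], [0.998, -0.058, -0.0], [-0.0, -0.0, -1.0]]
wrist_force: [-0.1, -0.4, -0.4]
gripper_width: 0.0005
```

Run:
```python
from h import *
say(); meas(.311); meas(.311)
```

```text
t 16.833 tcp track mm [  1.2 276.2  43.4] yaw -3.3 tilt z [-1.e-04 -1.e-04 -1.e+00] F [-0.06 -0.39 -0.37]
scene t 16.833 holeval 0.3109 across -0.0004 q 65
scene t 16.883 holeval 0.3110 across -0.0004 q 56
```

>>> {"method": "apply_moves", "body": {"series": [[-0.03,0,0,0,0,0],[-0.03,0,0,0,0,0],[-0.03,0,0,0,0,0],[-0.03,0,0,0,0,0],[-0.03,0,0,0,0,0]]}}

```text
t: 17.35
position: [0.5682, 0.2832, 0.0436]
tcp_rot: [[0.058, 0.998, 0.0], [0.998, -0.058, 0.0], [0.0, 0.0, -1.0]]
wrist_force: [-0.3, 0.7, -0.7]
gripper_width: 0.0001
```

Run:
```python
from h import *
say(); meas(.311); meas(.311)
```

```text
t 17.35 tcp track mm [  1.3 274.7  43.6] yaw -3.3 tilt z [ 1.e-04  1.e-04 -1.e+00] F [-0.26  0.66 -0.65]
scene t 17.350 holeval 0.3110 across -0.0006 q 57
scene t 17.400 holeval 0.3110 across -0.0004 q 54
```

>>> {"method": "apply_moves", "body": {"series": [[-0.03,0,0,0,0,0],[-0.03,0,0,0,0,0],[-0.03,0,0,0,0,0],[-0.03,0,0,0,0,0]]}}

```text
t: 17.78
position: [0.5681, 0.282, 0.0436]
tcp_rot: [[0.058, 0.998, 0.0], [0.998, -0.058, 0.0], [0.0, 0.0, -1.0]]
wrist_force: [0.4, 0.6, -0.0]
gripper_width: 0.0002
```

Run:
```python
from h import *
say(); meas(.311); meas(.311)
```

```text
t 17.783 tcp track mm [  1.3 273.6  43.6] yaw -3.3 tilt z [ 1.e-04  1.e-04 -1.e+00] F [ 0.35  0.57 -0.03]
scene t 17.783 holeval 0.3103 across -0.0004 q 57
scene t 17.833 holeval 0.3102 across -0.0004 q 61
```

Contact made, and the trolley yielded under 1 mm. I'll retreat at once.

>>> {"method": "apply_moves", "body": {"series": [[2,0,0,0,0,0],[2,0,0,0,0,0],[0,0,0,0,0,0],[0,0,0,0,0,0]]}}

```text
t: 18.22
position: [0.5698, 0.3234, 0.0435]
tcp_rot: [[0.055, 0.998, -0.0], [0.998, -0.055, 0.001], [0.001, -0.0, -1.0]]
wrist_force: [0.6, -0.5, 0.1]
gripper_width: 0.0002
```

Run:
```python
from h import *
say(); meas(.309); meas(.310,"side"); meas(.309)
```

```text
t 18.217 tcp track mm [  0.6 315.   43.5] yaw -3.16 tilt z [-1.e-04  7.e-04 -1.e+00] F [ 0.57 -0.54  0.13]
scene t 18.217 holeval 0.3088 across -0.0004 q 66
side t 18.267 holeval 0.3097 across -0.0049 q 43
scene t 18.317 holeval 0.3083 across -0.0006 q 66
```

>>> {"method": "apply_moves", "body": {"series": [[0,0,-4.1,0,0,0],[0,0,-4.1,0,0,0],[0,0,-4.1,0,0,0],[0,0,-4.1,0,0,0],[0,0,-0.8,0,0,0],[0,0,0,0,0,0]]}}

```text
t: 18.87
position: [0.5726, 0.3219, 0.2202]
tcp_rot: [[0.059, 0.998, 0.007], [0.998, -0.059, 0.004], [0.004, 0.007, -1.0]]
wrist_force: [-0.2, 0.3, -0.1]
gripper_width: 0.0002
```

Run:
```python
from h import *
say(); meas(.308); meas(.309,"side"); meas(.308)
```

```text
t 18.867 tcp track mm [  3.5 313.7 220.2] yaw -3.4 tilt z [ 0.0074  0.0039 -1.    ] F [-0.25  0.25 -0.15]
scene t 18.867 holeval 0.3062 across -0.0004 q 59
side t 18.917 holeval 0.3076 across -0.0047 q 50
scene t 18.967 holeval 0.3064 across -0.0002 q 61
```

The touch set it creeping back, and it's heading for about 0.304. There's time for one more soft cycle, this time meeting it in front with a stationary tool. Going behind again.

>>> {"method": "apply_moves", "body": {"series": [[-4,0,0,0,0,0],[-4,0,0,0,0,0],[-4,0,0,0,0,0],[-4,0,0,0,0,0],[-4,0,0,0,0,0],[-4,0,0,0,0,0],[-4,0,0,0,0,0],[-4,0,0,0,0,0]]}}

```text
t: 19.68
position: [0.5499, 0.0001, 0.2131]
tcp_rot: [[0.058, 0.998, -0.005], [0.998, -0.058, -0.0], [-0.001, -0.005, -1.0]]
wrist_force: [0.8, -0.2, -0.3]
gripper_width: 0.0003
```

>>> {"method": "apply_moves", "body": {"series": [[-4,0,0,0,0,0],[0,0,2,0,0,0],[0,0,4,0,0,0],[0,0,4,0,0,0],[0,0,4,0,0,0],[0,0,3.5,0,0,0],[0,0,0,0,0,0],[0,0,0,0,0,0]]}}

```text
t: 20.35
position: [0.5468, -0.0376, 0.0378]
tcp_rot: [[0.058, 0.998, -0.008], [0.998, -0.058, -0.0], [-0.0, -0.008, -1.0]]
wrist_force: [0.5, -0.2, 0.4]
gripper_width: 0.0
```

Run:
```python
from h import *
say(); meas(.305); meas(.305)
```

```text
t 20.35 tcp track mm [ -1.7 -46.8  37.8] yaw -3.31 tilt z [-0.0077 -0.     -1.    ] F [ 0.51 -0.17  0.44]
scene t 20.350 holeval 0.3049 across 0.0003 q 97
scene t 20.400 holeval 0.3049 across 0.0002 q 93
```

>>> {"method": "apply_moves", "body": {"series": [[0.6,0,0,0,0,0],[0.4,0,0,0,0,0],[0.1,0,0,0,0,0],[0,0,0,0,0,0],[0.023,0,0,0,0,0],[0.023,0,0,0,0,0],[0.023,0,0,0,0,0],[0.023,0,0,0,0,0]]}}

```text
t: 21.12
position: [0.5503, -0.0258, 0.0406]
tcp_rot: [[0.058, 0.998, 0.0], [0.998, -0.058, -0.0], [-0.0, 0.0, -1.0]]
wrist_force: [0.0, -0.1, -0.9]
gripper_width: 0.0002
```

Run:
```python
from h import *
say(); meas(.305)
```

```text
t 21.117 tcp track mm [  1.2 -34.7  40.6] yaw -3.31 tilt z [ 1.e-04 -1.e-04 -1.e+00] F [ 0.   -0.15 -0.88]
scene t 21.117 holeval 0.3047 across 0.0003 q 95
```

>>> {"method": "apply_moves", "body": {"series": [[0.023,0,0,0,0,0],[0.023,0,0,0,0,0],[0.023,0,0,0,0,0],[0.023,0,0,0,0,0],[0.023,0,0,0,0,0],[0.023,0,0,0,0,0],[0.023,0,0,0,0,0],[0.023,0,0,0,0,0]]}}

```text
t: 21.83
position: [0.5505, -0.0238, 0.0406]
tcp_rot: [[0.058, 0.998, 0.0], [0.998, -0.058, 0.0], [0.0, 0.0, -1.0]]
wrist_force: [0.1, 0.3, 0.3]
gripper_width: 0.0002
```

>>> {"method": "apply_moves", "body": {"series": [[0.023,0,0,0,0,0],[0.023,0,0,0,0,0],[0.023,0,0,0,0,0],[0.023,0,0,0,0,0],[0.023,0,0,0,0,0],[0.023,0,0,0,0,0]]}}

```text
t: 22.33
position: [0.5505, -0.0223, 0.0406]
tcp_rot: [[0.058, 0.998, 0.0], [0.998, -0.058, 0.0], [0.0, 0.0, -1.0]]
wrist_force: [-0.6, 0.2, -0.1]
gripper_width: -0.0
```

Run:
```python
from h import *
say(); meas(.305)
```

```text
t 22.333 tcp track mm [  1.2 -31.3  40.6] yaw -3.3 tilt z [ 1.e-04  0.e+00 -1.e+00] F [-0.6   0.24 -0.11]
scene t 22.333 holeval 0.3060 across -0.0000 q 99
```

>>> {"method": "apply_moves", "body": {"series": [[0.023,0,0,0,0,0],[0.023,0,0,0,0,0],[0.023,0,0,0,0,0],[-0.5,0,-4.1,0,0,0],[1,0,-4,0,0,0],[1.6,0,-3.8,0,0,0],[2,0,-3.6,0,0,0],[3.8,0,-1.7,0,0,0]]}}

```text
t: 23.05
position: [0.5575, 0.0537, 0.2178]
tcp_rot: [[0.065, 0.998, 0.008], [0.998, -0.065, -0.001], [-0.001, 0.008, -1.0]]
wrist_force: [2.5, 0.5, -1.1]
gripper_width: 0.0008
```

>>> {"method": "apply_moves", "body": {"series": [[4.1,0,0,0,0,0],[4.1,0,0,0,0,0],[4.1,0,0,0,0,0],[4,0,0.5,0,0,0],[2.8,0,3,0,0,0],[1.9,0,3.7,0,0,0],[1.6,0,3.8,0,0,0],[0.7,0,3.4,0,0,0]]}}

```text
t: 23.72
position: [0.5674, 0.2932, 0.0666]
tcp_rot: [[0.054, 0.999, -0.0], [0.999, -0.054, 0.002], [0.002, -0.0, -1.0]]
wrist_force: [0.1, 0.9, 0.4]
gripper_width: 0.0002
```

>>> {"method": "apply_moves", "body": {"series": [[0,0,2.4,0,0,0],[0,0,0,0,0,0]]}}

```text
t: 23.88
position: [0.5643, 0.2884, 0.0386]
tcp_rot: [[0.056, 0.998, -0.01], [0.998, -0.056, -0.005], [-0.006, -0.01, -1.0]]
wrist_force: [-1.1, -1.3, 0.1]
gripper_width: 0.0004
```

Run:
```python
from h import *
say(); meas(.311); meas(.312,"side"); meas(.311)
```

```text
t 23.883 tcp track mm [ -2.9 279.8  38.6] yaw -3.2 tilt z [-0.0099 -0.0055 -0.9999] F [-1.15 -1.26  0.06]
scene t 23.883 holeval 0.3117 across -0.0005 q 61
side t 23.933 holeval 0.3130 across -0.0048 q 40
scene t 23.983 holeval 0.3117 across -0.0005 q 58
```

On the line: scene 0.3105 and side 0.3103 after the offset, barely moving. I'll let the tool settle in front first.

>>> {"method": "apply_moves", "body": {"series": [[0,0,0,0,0,0],[0,0,0,0,0,0],[-0.3,0,0,0,0,0],[0,0,0,0,0,0],[0,0,0,0,0,0]]}}

```text
t: 24.45
position: [0.5688, 0.2864, 0.0454]
tcp_rot: [[0.058, 0.998, 0.001], [0.998, -0.058, 0.0], [0.0, 0.001, -1.0]]
wrist_force: [-0.2, -0.2, 0.8]
gripper_width: 0.0003
```

Run:
```python
from h import *
say(); meas(.311); meas(.312,"side"); meas(.311)
```

```text
t 24.45 tcp track mm [  1.7 278.   45.4] yaw -3.34 tilt z [ 1.1e-03  4.0e-04 -1.0e+00] F [-0.2  -0.22  0.83]
scene t 24.450 holeval 0.3121 across -0.0003 q 60
side t 24.500 holeval 0.3131 across -0.0046 q 36
scene t 24.550 holeval 0.3120 across -0.0006 q 57
```

>>> {"method": "apply_moves", "body": {"series": [[-0.2,0,0,0,0,0],[-0.18,0,0,0,0,0],[1,0,0,0,0,0],[2,0,0,0,0,0],[1,0,0,0,0,0],[0,0,0,0,0,0]]}}

```text
t: 25.1
position: [0.5696, 0.3274, 0.0447]
tcp_rot: [[0.053, 0.999, 0.0], [0.999, -0.053, 0.003], [0.003, 0.0, -1.0]]
wrist_force: [-0.2, 0.3, 0.3]
gripper_width: 0.0004
```

Run:
```python
from h import *
say(); meas(.311); meas(.312,"side"); meas(.311)
```

```text
t 25.1 tcp track mm [2.00e-01 3.19e+02 4.47e+01] yaw -3.03 tilt z [ 2.0e-04  3.1e-03 -1.0e+00] F [-0.19  0.34  0.32]
scene t 25.100 holeval 0.3115 across -0.0007 q 73
side t 25.150 holeval 0.3130 across -0.0049 q 47
scene t 25.200 holeval 0.3115 across -0.0008 q 70
```

>>> {"method": "apply_moves", "body": {"series": [[0,0,-3.5,0,0,0],[0,0,-4,0,0,0],[0,0,-4,0,0,0],[0,0,-4,0,0,0],[0,0,-2,0,0,0],[0,0,0,0,0,0],[0,0,0,0,0,0],[0,0,0,0,0,0]]}}

```text
t: 25.92
position: [0.5698, 0.3214, 0.2182]
tcp_rot: [[0.059, 0.998, -0.002], [0.998, -0.059, -0.002], [-0.002, -0.002, -1.0]]
wrist_force: [1.0, -0.1, 0.0]
gripper_width: 0.0006
```

Run:
```python
from h import *
say(); meas(.311); meas(.312,"side"); meas(.311)
a=snap("scene","f1")[:,:,::-1]; b=snap("side","f2")[:,:,::-1]
k=4; out=[]
for im,x0,y0 in((a,310,165),(b,185,185)):
    out.append(cv2.resize(np.ascontiguousarray(im[y0:y0+130,x0:x0+98]),None,fx=k,fy=k,interpolation=cv2.INTER_CUBIC))
cv2.imwrite("pics/f12.png",np.hstack(out)); meas(.311)
```

```text
t 25.917 tcp track mm [  0.8 313.1 218.2] yaw -3.36 tilt z [-0.0019 -0.0019 -1.    ] F [ 0.98 -0.13  0.01]
scene t 25.917 holeval 0.3111 across -0.0005 q 58
side t 25.967 holeval 0.3124 across -0.0046 q 46
scene t 26.017 holeval 0.3112 across -0.0006 q 64
scene t 26.167 holeval 0.3112 across -0.0005 q 56
```

View pics/f12.png

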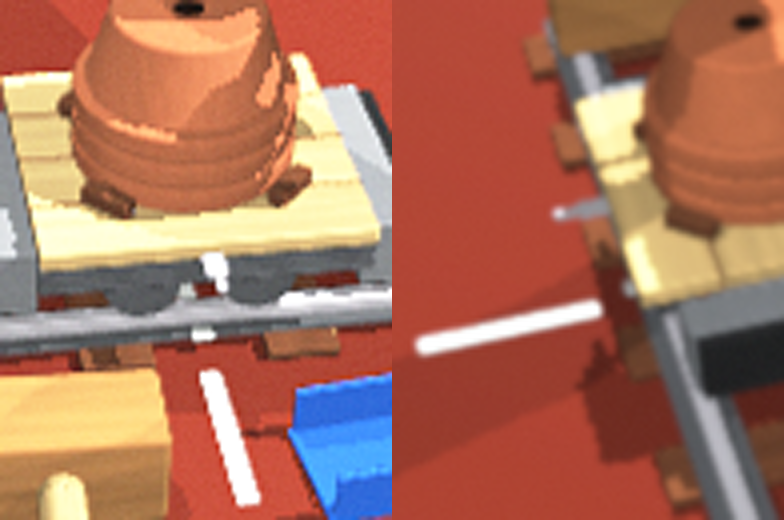

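At rest at 0.3100 in the scene camera and 0.3097 in the side camera. The pointer tips fall at the predicted on-line places, near (220,288) in the scene crop and (556,213) in the side crop. Handing in.

Run:
```python
from h import *
meas(.311); print(hand_in())
```

```text
scene t 26.217 holeval 0.3111 across -0.0004 q 60
the job is handed in; nothing more can be done
None
```

The trolley stands still with its pointers on the white line, and I handed the job in at about 26 s of the 38 s allowed. It took two corrective nudges to get there, which may count against the order you asked for.

- **First run:** I pushed it off by the rear buffer, let it roll free at about 0.06 m/s, crossed over it and braked it on the front buffer. Contact came about 4 mm earlier than planned, so it stopped about 9 mm short.
- **First correction:** A very slow rear push (about 3 mm/s) brought it onto the line. My closing front touch then set it creeping back 6 mm, so this run failed.
- **Second correction:** The same slow rear push brought it back to the line, mostly coasting to a stop. I finished with a short tap at the front buffer. The tap was too light to be sure it touched, though the reading dropped about 0.5 mm.

**Last checks:**
- **Position:** 0.3100 from the scene camera and 0.3097 from the side camera, against a target of 0.310. These include 1–3 mm line offsets I measured in each camera. The side pointer tip on its own suggests it may be 1–2 mm short.
- **Stillness:** The last readings were steady to 0.1 mm over 0.3 s.
- **Clearance:** The gripper was raised clear. I aimed every contact at the rubber faces, kept the stop block clear, and did not approach the jar, mallet or scoop. I did not check their positions at the end.

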